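# Mark a drill spot with an automatic centre punch

### The arm

A 7-joint arm with a two-finger parallel gripper is mounted at the origin on a cart in front of the work surface, level with it; the furniture and walls round the work are solid. World frame = base frame: x ahead of the robot, y to its left, z up, the work surface at z = 0. Lengths are in m, angles in rad, forces in N, time in s.
With the tool pointing down it reaches from about 0.425 to 0.925 m from the base axis. Payload 6.8 kg.
Tool frame: the origin (TCP) lies midway between the tips of the shut fingers; the grasp point (between the pads) lies 19 mm behind it (env.grip_point_offset is the distance from the TCP to the grasp point, in m); y points along the fingers, x is the direction in which the jaws open and shut, and the axes are right-handed (so a half turn about y gives the same grasp; the last joint's range is limited). The gripper opens to 88 mm and grips with 3 to 60 N. Pads are 20 mm wide; open, the fingers measure 115 mm over their backs; the gripper's body (75 mm by 178 mm) begins 61 mm behind the grasp point.
Start: joints at [1.174, 0.477, 0.022, 1.555, -0.011, 1.109, -0.083], TCP at [0.192, -0.647, 0.223] pointing down, gripper open.
Joint ranges: [-2.96, 2.96], [-0.34, 2.1], [-1.41, 1.46], [0.24, 2.44], [-1.37, 4.51], [0.17, 1.92], [-2.96, 2.96]. Speed limits (rad/s): [2.39, 2.39, 3.14, 3.14, 3.14, 3.14, 3.14].

### API

Orientations are given as a unit quaternion [w, x, y, z].
In Python, from station import env gives the robot as it stands.
- The arm moves only by the tool apply_moves, never from a script. Its argument "commands" is one flat list of numbers, 7 for each row, row after row: the turn, a rotation vector about the tool's x, y, z in degrees, then the shift along the tool's x, y, z in cm, then the finger opening in cm, from 0 to 8.78. A call has 1 to 10 rows; each row is the pose to reach, as a shift and turn from the pose commanded when the call began, along the tool's axes at that moment; what a row does not reach only later rows make up. A row lasts 1/10 s, in which the tool goes at most 50 mm and 8.59 degrees, less where a joint would pass 70% of its speed; a pose out of reach is approached as far as the arm can. A call with a gripper value outside its range is refused whole. The fingers move at their own pace and stop on an object; "grip_force" is the grip in N (left out, the last holds). Time passes only in rows, so rows that repeat a pose let the fingers close. It gives the time, the measured TCP pose, the force and the opening at its end, in the units of the state.
- env.sense(): the state, without advancing time (a new reading comes with each control period).
- env.camera(name): name is "scene" or "top" or "wrist"; returns the picture (480x640x3 uint8, blue, green, red); there is no depth.
- env.calibration(name): a dict with "fovy" (degrees; the focal length in pixels is half the picture's height over the tangent of half this angle, whatever the lens; pixels are square), "cx", "cy" (the principal point, pixels), "R" (3x3) and "t" (3): a world point X has camera coordinates R X + t; the wrist camera has in their place "tool_from_camera" (4x4, takes a point from camera to tool coordinates, whose origin is the TCP and whose axes are the tool frame's). Camera axes: x right, y down, z forward; pixel columns grow to the right and rows downward; lengths in m; the calibration is good to about 2 mm. A picture is of the moment at which its call begins: read the wrist's pose just before it. calibration takes no time and is no camera call.
- env.sign_off(): hands the job in, once; it reports no verdict.
The state is a dict: "clock": time; "qpos": joint angles; "joint_velocities": joint speeds; "effort": joint torques, N m; "tool_pos": TCP position; "eef_rot": TCP orientation; "contact_force": force on the tool from outside, world axes, zero at the start; "moment": the same for the moment, N m; "opening": opening from 0.0 (shut) to 1.0 (fully open).
Only numpy, scipy, OpenCV 4.12 (cv2) and the standard library are available. Lean on these libraries where they do the work, as an engineer would, in place of code of your own. Each camera call takes 0.05 s, during which the arm holds its last target.

### The job

Take the automatic centre punch from its wooden stand, put its nose down through the bush of the drilling template, and press it straight down on the blank inside until you feel its spring snap through, never pressing with more than 25 N. Then put the punch back upright and fully home in its stand, let go, and leave the tape measure where it is.

Things in the scene. Friction and masses are not known exactly. Their poses are not given: they have to be found in the camera images.
- punch: automatic centre punch, steel, loose, about 0.18 kg. Origin on its axis at the underside of its round collar; z up the axis to the cap. Collar 26 mm across, from 0 to 5 mm; ribbed barrel 16 mm across, 5 to 75 mm; cap 18 mm across, 75 to 90 mm. Nose 6 mm across, sticking out 52 mm below the collar. Starts upright in the stand, collar on its rim. Gripped with under 30 N it may slip.
- tip (a point): point of the punch's nose, on the axis, 52 mm below the collar's underside when the nose is out
- nose (a joint): how far the sprung nose is pushed in, m: 0 out, 0.010 hard stop. Resistance about 2.5 N at first, rising steeply to a peak of about 15 N near 0.0035, where the spring snaps; then falling to 12 N at 0.0065, 9 N at 0.008 and 4 N at the stop, rigid beyond. Snapped through once past 0.0065. It springs out again when the punch is lifted.
- template: drilling template, fixed: steel and aluminium sandwich 110 x 90 mm (x, y), top plate's upper face at 52 mm. Origin at the centre of its underside, on the bench; z up. The blank to be marked lies inside on a bed jacked to a different height each time: its top lies anywhere from 21 to 38 mm above the origin, not measured; it must be felt with the punch.
- bush (a point): centre of the mouth of the steel guide bush in the middle of the template, 56 mm above the bench. Bore 11 mm in diameter, flared to 17 mm at the mouth; bush 12 mm tall. The spot to mark lies straight below.
- stand: wooden stand of the punch, fixed: block 60 x 60 mm with a steel bush in the middle, 60 mm tall in all. Origin at the centre of its underside, on the bench; z up.
- seat (a point): centre of the stand's bush mouth, 60 mm above the bench: the punch's origin comes here when it is home. Bore 11 mm in diameter, flared to 17 mm at the mouth, rim 26 mm in diameter, open below to the bench.
- tape_measure: tape measure, loose, 35 x 80 x 64 mm, standing between template and stand; origin at the centre of its underside. To be left alone.
Not all that is in view belongs to the job. Of the things shaped like the template, the steel one is meant. What is shaped like the stand but purple is not meant.

How it is judged:
By the outcome, as a careful person would: the job done as asked, in the order asked, and still so for the second after the job is handed in, with the robot touching nothing.
It also fails if it takes over 59 s, if anything falls off the work surface, if the arm or the gripper's body presses on something with over 40 N, if the wrist force passes 120 N, or if a joint passes its speed limit or range.

## Working session

There is one attempt and no reset: what is moved stays moved. The work goes in short steps, Python scripts to look and compute and a tool call to move; the robot and the scene stay as the last step left them, time stands still between calls to the robot, and variables do not carry over. Pictures are saved under pics/ and viewed, and the job is handed in when it is done.

Besides the shell and the picture viewer there is one more tool, called after ">>>" by a JSON object that holds its "name" and its "arguments", one argument or row to a line. apply_moves: Moves the arm, as the interface text tells. Its arguments: {"type":"object","properties":{"commands":{"type":"array","items":{"type":"number"}},"grip_force":{"type":"number"}},"required":["commands"]}

```bash
ls; mkdir -p pics; python3 - <<'E'
from station import env
import cv2
s=env.sense();print(s)
for n in ["scene","top","wrist"]:
    im=env.camera(n);cv2.imwrite(f"pics/{n}0.png",im)
    print(n,env.calibration(n))
print(env.grip_point_offset)
E
```

```text
pics
{'clock': 0.0, 'qpos': array([ 1.17387329,  0.47780147,  0.0223299 ,  1.55645736, -0.01151417,
        1.10930253, -0.08313017]), 'joint_velocities': array([-3.68411043e-04,  2.19826665e-03, -6.84628924e-04,  5.50951237e-05,
       -1.56452886e-03, -2.31485940e-03,  2.25161666e-04]), 'effort': array([-1.18018397e-04, -5.82851565e+01,  1.53449837e+00, -2.72610301e+01,
       -5.43119106e-02,  1.69135648e-02,  1.43668385e-04]), 'tool_pos': array([ 0.19207566, -0.64645499,  0.22167813]), 'eef_rot': array([ 0.56710323, -0.56639452,  0.42338783, -0.422296  ]), 'contact_force': array([-0.71013118,  0.74619826, -0.64501691]), 'moment': array([ 0.00238094,  0.00594005, -0.00254364]), 'opening': 0.9967623659682423}
scene {'fovy': 46.65586312827882, 'cx': 321.3973760253823, 'cy': 238.24156475780336, 'R': array([[ 0.52876496, -0.84859258, -0.01726961],
       [-0.33842792, -0.19213059, -0.92116903],
       [ 0.77837918,  0.49292643, -0.38877935]]), 't': array([-0.33133779,  0.23316827,  0.52582422])}
top {'fovy': 55.41068178933404, 'cx': 322.89709758032416, 'cy': 243.79395586597653, 'R': array([[ 0.0085108 , -0.99984382, -0.01548863],
       [-0.99544751, -0.0070009 , -0.09505389],
       [ 0.09493061,  0.0162271 , -0.99535163]]), 't': array([-0.05193653,  0.50639473,  0.88043507])}
wrist {'fovy': 69.62347279313312, 'cx': 322.0490764656251, 'cy': 242.49066067754526, 'tool_from_camera': array([[ 9.99999623e-01,  3.58174567e-04,  7.90503875e-04,
         2.83575165e-04],
       [-6.64570795e-04, -2.69770513e-01,  9.62924415e-01,
        -1.61886993e-01],
       [ 5.58149671e-04, -9.62924577e-01, -2.69770174e-01,
         7.34004599e-02],
       [ 0.00000000e+00,  0.00000000e+00,  0.00000000e+00,
         1.00000000e+00]])}
0.0187
```

View pics/scene0.png

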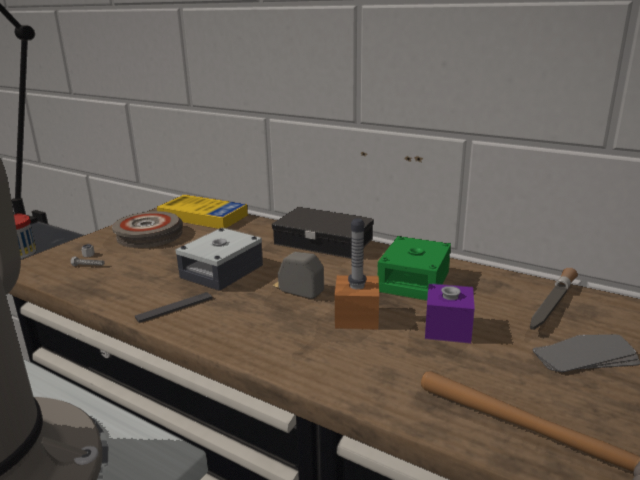

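View pics/top0.png

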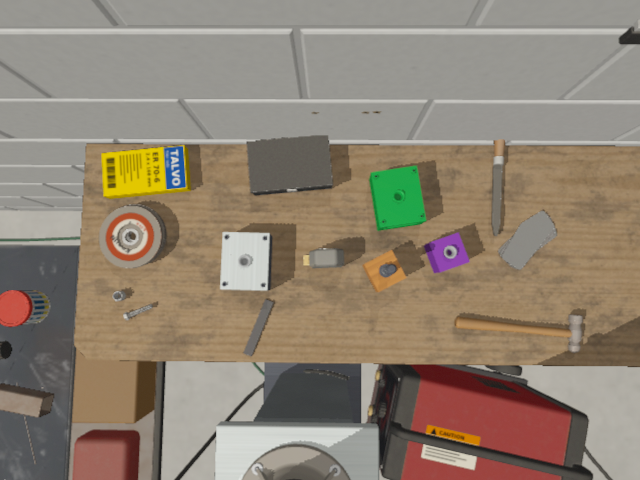

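View pics/wrist0.png

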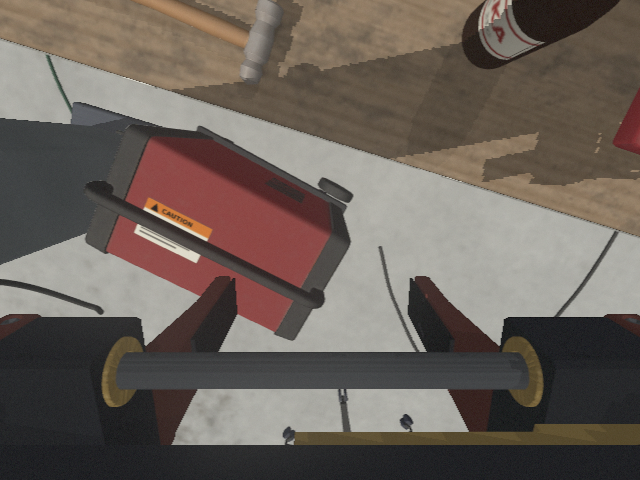

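```bash
python3 - <<'E'
import cv2
t=cv2.imread("pics/top0.png");s=cv2.imread("pics/scene0.png")
a=cv2.resize(t[225:300,215:295],None,fx=5,fy=5,interpolation=cv2.INTER_CUBIC)
b=cv2.resize(t[240:300,355:415],None,fx=6.25,fy=6.25,interpolation=cv2.INTER_CUBIC)
cv2.imwrite("pics/c1.png",cv2.hconcat([a,b]))
a=cv2.resize(s[220:300,170:270],None,fx=4,fy=4,interpolation=cv2.INTER_CUBIC)
b=cv2.resize(s[210:340,320:400],None,fx=4,fy=4,interpolation=cv2.INTER_CUBIC)
a=cv2.copyMakeBorder(a,0,200,0,0,cv2.BORDER_CONSTANT)
cv2.imwrite("pics/c2.png",cv2.hconcat([a,b]))
E
```

```text
(no output)
```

View pics/c1.png

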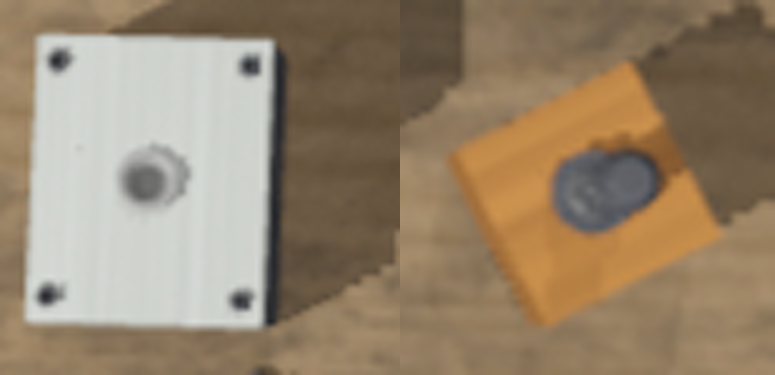

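View pics/c2.png

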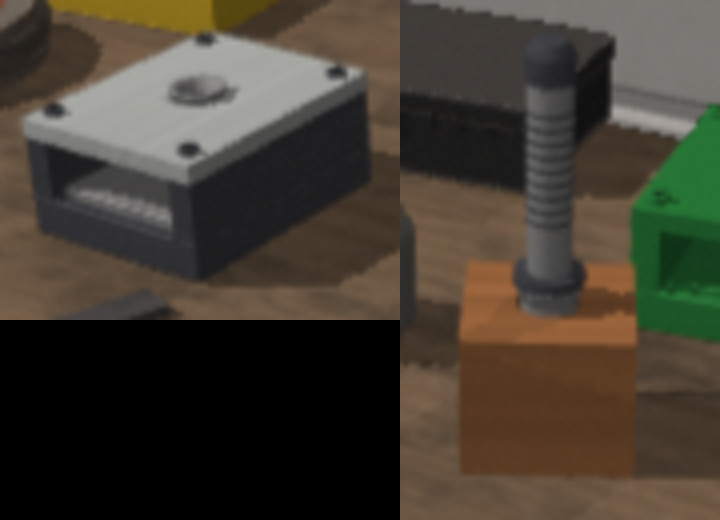

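```bash
cat > h.py <<'E'
import numpy as np,cv2
from station import env
from scipy.optimize import least_squares
from scipy.spatial.transform import Rotation as Ro
def cam(n,pose=None):
    c=env.calibration(n);f=240/np.tan(np.radians(c["fovy"])/2)
    if n!="wrist": return f,c["cx"],c["cy"],np.array(c["R"]),np.array(c["t"])
    T=np.array(c["tool_from_camera"]);p,q=pose
    Rw=Ro.from_quat(np.roll(q,-1)).as_matrix()
    Rwc=Rw@T[:3,:3];o=Rw@T[:3,3]+np.array(p)
    return f,c["cx"],c["cy"],Rwc.T,-Rwc.T@o
def plane(c,u,v,z):
    f,cx,cy,R,t=c;d=R.T@np.array([(u-cx)/f,(v-cy)/f,1]);o=-R.T@t
    return o+d*(z-o[2])/d[2]
def proj(c,X):
    f,cx,cy,R,t=c;Y=R@np.array(X)+t
    return np.array([cx+f*Y[0]/Y[2],cy+f*Y[1]/Y[2]])
E
python3 - <<'E'
from h import *
T=cam("top");S=cam("scene")
print("bush",plane(T,244.6,260.5,.056),plane(S,219.6,241.9,.056))
print("tmpl",[plane(T,215+(x+.5)/5-.5,225+(y+.5)/5-.5,.052).round(4) for x,y in [(38,36),(274,40),(266,327),(25,322)]])
print("cap",plane(T,391.7,267.8,.15),plane(S,357.4,225.9,.1425))
print("collar",plane(T,385,270.1,.065),plane(S,356.7,279.1,.0625))
print("stand",[plane(T,355+(x-400+.5)/6.25-.5,240+(y+.5)/6.25-.5,.06).round(4) for x,y in [(447,158),(631,62),(720,235),(545,325)]])
print(Ro.from_quat(np.roll(env.sense()["eef_rot"],-1)).as_matrix().round(3))
print(plane(T,325,257,.064),"tape")
E
```

```text
bush [0.47067291 0.10043626 0.056     ] [0.46496159 0.09486674 0.056     ]
tmpl [array([0.5259, 0.1459, 0.052 ]), array([0.525 , 0.0547, 0.052 ]), array([0.4151, 0.0556, 0.052 ]), array([0.4162, 0.1476, 0.052 ])]
cap [ 0.45484379 -0.16657554  0.15      ] [ 0.4463335  -0.17115715  0.1425    ]
collar [ 0.45416213 -0.16544309  0.065     ] [ 0.44865947 -0.16951344  0.0625    ]
stand [array([ 0.4639, -0.1229,  0.06  ]), array([ 0.4934, -0.1786,  0.06  ]), array([ 0.4414, -0.205 ,  0.06  ]), array([ 0.414 , -0.1523,  0.06  ])]
[[ 0.285 -0.     0.959]
 [-0.959  0.001  0.285]
 [-0.001 -1.    -0.   ]]
[ 0.47797095 -0.05283096  0.064     ] tape
```

>>> {"name": "apply_moves", "arguments": {
  "commands": [0,0,0,-38.7,-3,38.7,8.7,0,0,0,-38.7,-3,38.7,8.7,0,0,0,-38.7,-3,38.7,8.7,0,0,0,-38.7,-3,38.7,8.7,0,0,0,-38.7,-3,38.7,8.7,0,0,0,-38.7,-3,38.7,8.7,0,0,0,-38.7,-3,38.7,8.7,0,0,0,-38.7,-3,38.7,8.7,0,0,0,-38.7,-3,38.7,8.7,0,0,0,-38.7,-3,38.7,8.7],
  "grip_force": 50
}}

```text
clock: 1.15
tool_pos: [0.4305, -0.2062, 0.2502]
eef_rot: [-0.567, 0.567, -0.423, 0.423]
contact_force: [1.4, -0.7, -0.6]
opening: 0.989
```

>>> {"name": "apply_moves", "arguments": {
  "commands": [0,0,0,-3.2,0,3.2,8.7,0,0,0,-3.2,0,3.2,8.7,0,0,0,-3.2,0,3.2,8.7,0,0,0,-3.2,0,3.2,8.7]
}}

```text
clock: 1.55
tool_pos: [0.4509, -0.1696, 0.2497]
eef_rot: [-0.566, 0.567, -0.424, 0.423]
contact_force: [-0.2, -0.1, 1.2]
opening: 0.989
```

```bash
python3 - <<'E'
from h import *
s=env.sense();im=env.camera("wrist");cv2.imwrite("pics/w1.png",im)
print(s["tool_pos"],s["eef_rot"],s["qpos"])
np.savez("w1.npz",p=s["tool_pos"],q=s["eef_rot"])
E
```

```text
[ 0.45088899 -0.16960539  0.24972284] [-0.56605444  0.56664058 -0.42355778  0.42320165] [ 0.50020345  0.14721728 -0.29765211  1.95414318  0.05029448  1.04797363
 -1.10345485]
```

View pics/w1.png

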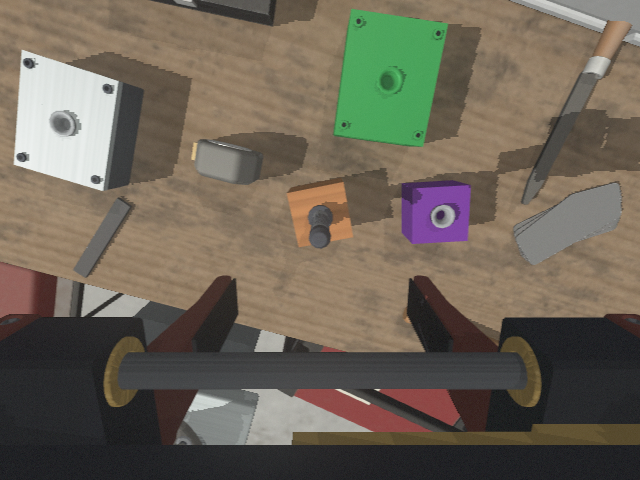

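```bash
python3 - <<'E'
import cv2
t=cv2.imread("pics/w1.png")
a=cv2.resize(t[170:260,275:365],None,fx=4,fy=4,interpolation=cv2.INTER_CUBIC)
b=cv2.resize(t[80:170,20:110],None,fx=4,fy=4,interpolation=cv2.INTER_CUBIC)
cv2.imwrite("pics/c3.png",cv2.hconcat([a,b]))
E
```

```text
(no output)
```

View pics/c3.png

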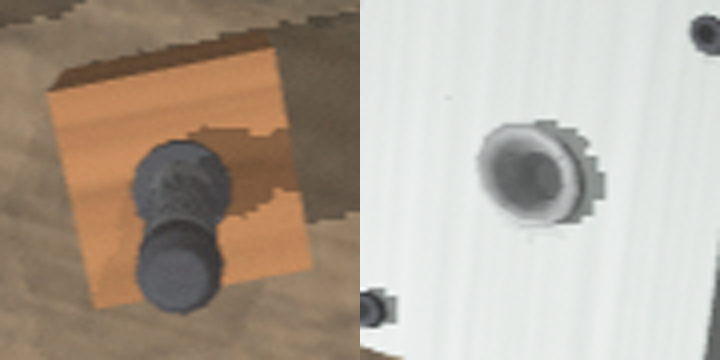

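```bash
python3 - <<'E'
from h import *
d=np.load("w1.npz");W=cam("wrist",(d["p"],d["q"]))
print("cap",plane(W,319.1,237.9,.15),"collar",plane(W,320.2,216.4,.065))
c=[plane(W,275+(x+.5)/4-.5,170+(y+.5)/4-.5,.06) for x,y in [(48,92),(273,48),(312,268),(97,308)]]
print(np.round(c,4),np.mean(c,0))
print("bush",plane(W,62.2,122.9,.056))
E
```

```text
cap [ 0.45397738 -0.16681087  0.15      ] collar [ 0.45415057 -0.16726924  0.065     ]
[[ 0.4671 -0.1279  0.06  ]
 [ 0.4939 -0.1794  0.06  ]
 [ 0.4421 -0.2064  0.06  ]
 [ 0.4155 -0.155   0.06  ]] [ 0.45462058 -0.16716875  0.06      ]
bush [0.4700658  0.09951602 0.056     ]
```

>>> {"name": "apply_moves", "arguments": {
  "commands": [0,0,0,-0.15,0,0.4,8.7,0,0,0,-0.15,5,0.4,8.7,0,0,0,-0.15,9,0.4,8.7,0,0,0,-0.15,13,0.4,8.7,0,0,0,-0.15,15.5,0.4,8.7,0,0,0,-0.15,16.6,0.4,8.7,0,0,0,-0.15,16.6,0.4,8.7,0,0,0,-0.15,16.6,0.4,8.7]
}}

```text
clock: 2.4
tool_pos: [0.4559, -0.1663, 0.085]
eef_rot: [0.567, -0.566, 0.423, -0.424]
contact_force: [0.3, 0.0, 0.1]
opening: 0.991
```

```bash
python3 - <<'E'
from h import *
s=env.sense();im=env.camera("wrist");cv2.imwrite("pics/w2.png",im)
print(s["tool_pos"],s["eef_rot"],s["contact_force"])
W=cam("wrist",(s["tool_pos"],s["eef_rot"]))
print(proj(W,[.4542,-.167,.15]))
E
```

```text
[ 0.45589583 -0.16626957  0.08498994] [ 0.56676073 -0.56643184  0.42253442 -0.42355862] [0.27827908 0.02580884 0.12806797]
[321.70355524 383.01914348]
```

View pics/w2.png

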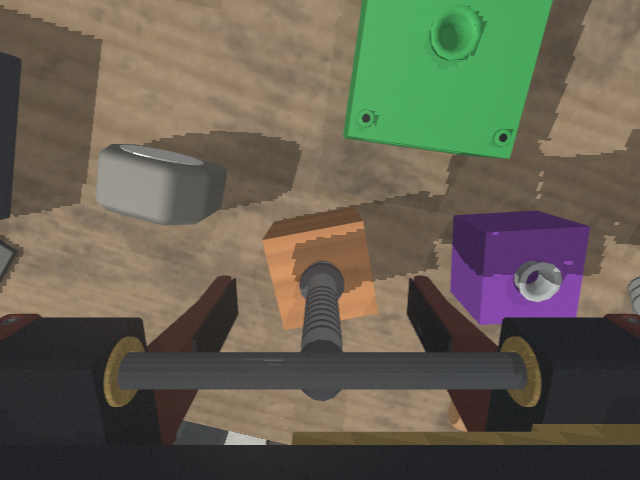

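>>> {"name": "apply_moves", "arguments": {
  "commands": [0,0,0,0,0,-0.15,8.7,0,0,0,0,0,-0.15,0,0,0,0,0,0,-0.15,0,0,0,0,0,0,-0.15,0,0,0,0,0,0,-0.15,0,0,0,0,0,0,-0.15,0,0,0,0,0,0,-0.15,0,0,0,0,0,0,-0.15,0,0,0,0,0,0,-0.15,0,0,0,0,0,0,-0.15,0],
  "grip_force": 55
}}

```text
clock: 3.45
tool_pos: [0.4537, -0.1662, 0.084]
eef_rot: [-0.567, 0.567, -0.423, 0.423]
contact_force: [-0.4, -1.3, -0.3]
opening: 0.213
```

>>> {"name": "apply_moves", "arguments": {
  "commands": [0,0,0,0,0,0,0,0,0,0,0,0,0,0,0,0,0,0,0,0,0]
}}

```text
clock: 3.75
tool_pos: [0.4536, -0.1662, 0.084]
eef_rot: [-0.567, 0.567, -0.423, 0.423]
contact_force: [-0.0, -0.6, -0.8]
opening: 0.18
```

```bash
python3 - <<'E'
from h import *
s=env.sense();im=env.camera("wrist");cv2.imwrite("pics/w3.png",im[150:])
print(s["tool_pos"],s["eef_rot"],s["contact_force"],s["opening"])
E
```

```text
[ 0.45362    -0.16618705  0.08397707] [-0.56673315  0.56676102 -0.42285917  0.42283047] [-0.02650842 -0.55885101 -0.83052238] 0.17976680992913732
```

View pics/w3.png

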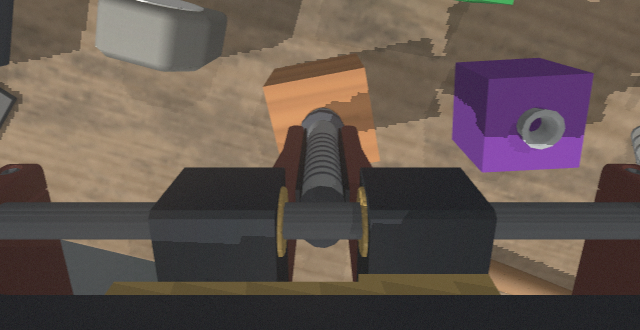

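>>> {"name": "apply_moves", "arguments": {
  "commands": [0,0,0,0,-1,0,0,0,0,0,0,-3,0,0,0,0,0,0,-6,0,0,0,0,0,0,-9,0,0,0,0,0,0,-9,0,0,0,0,0,0,-9,0,0]
}}

```text
clock: 4.4
tool_pos: [0.4537, -0.1663, 0.1745]
eef_rot: [0.567, -0.567, 0.422, -0.423]
contact_force: [-0.1, 0.7, -2.0]
opening: 0.18
```

```bash
python3 - <<'E'
from h import *
s=env.sense();im=env.camera("wrist");cv2.imwrite("pics/w4.png",im[100:])
cv2.imwrite("pics/s4.png",env.camera("scene")[150:350,180:480].repeat(2,0).repeat(2,1))
print(s["tool_pos"],s["eef_rot"],s["contact_force"],s["opening"])
E
```

```text
[ 0.45367816 -0.16626949  0.17453483] [ 0.56678205 -0.56663555  0.42245961 -0.42333219] [-0.12607719  0.65516148 -2.03263141] 0.18036963087351549
```

View pics/w4.png

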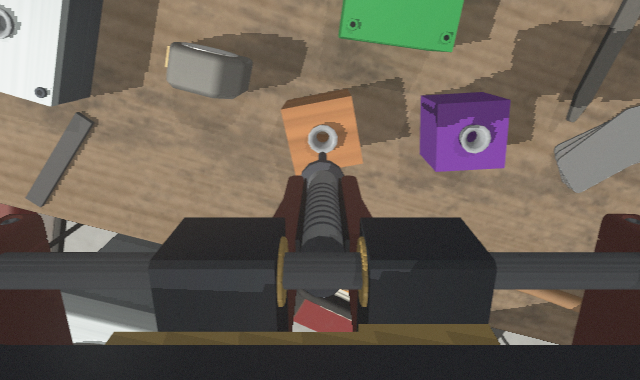

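View pics/s4.png

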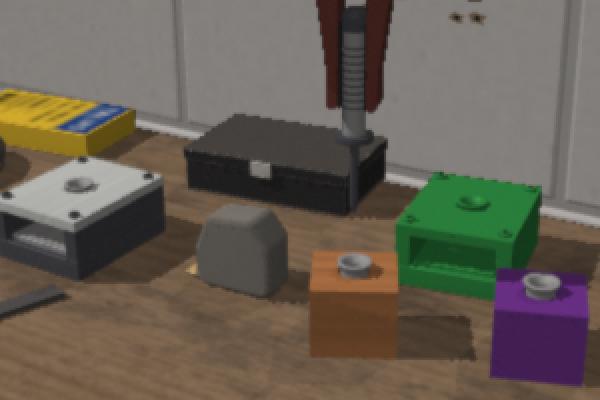

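```bash
python3 - <<'E'
from h import *
im=cv2.imread("pics/w4.png")
cv2.imwrite("pics/c4.png",cv2.resize(im[110:190,280:360],None,fx=6,fy=6,interpolation=cv2.INTER_CUBIC))
W=cam("wrist",([.45368,-.16627,.17453],[ 0.56678205,-0.56663555,0.42245961,-0.42333219]))
print(plane(W,322,238.5,.06))
for z in (.1505,.0985): print(proj(W,[.4537,-.1663,z]),proj(W,[.4547,-.1663,z]))
E
```

```text
[ 0.45336208 -0.16695587  0.06      ]
[321.2949787  278.14004783] [321.78969497 276.58133404]
[321.33631049 251.57708269] [321.73142252 250.30484098]
```

View pics/c4.png

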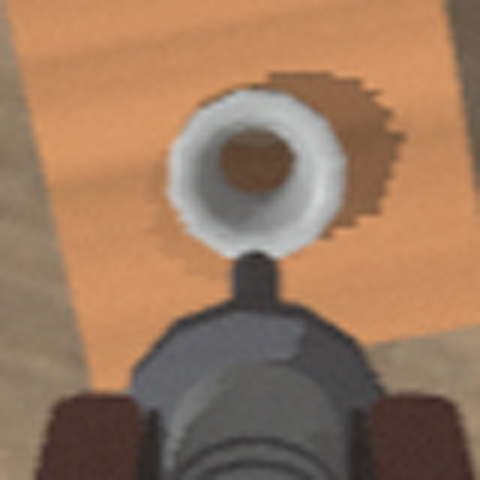

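>>> {"name": "apply_moves", "arguments": {
  "commands": [0,0,0,-3,0,1.1,0,0,0,0,-6.5,0,2.4,0,0,0,0,-10.5,0,3.8,0,0,0,0,-14.5,0,5.3,0,0,0,0,-18.5,0,6.7,0,0,0,0,-22,0,8,0,0,0,0,-24.5,0,8.9,0,0,0,0,-25.1,0,9.1,0,0,0,0,-25.1,0,9.1,0,0,0,0,-25.1,0,9.1,0]
}}

```text
clock: 5.5
tool_pos: [0.4689, 0.0987, 0.1732]
eef_rot: [-0.566, 0.567, -0.424, 0.423]
contact_force: [-0.4, -0.0, -1.5]
opening: 0.179
```

```bash
python3 - <<'E'
from h import *
s=env.sense();im=env.camera("wrist")
R=Ro.from_quat(np.roll(s["eef_rot"],-1)).as_matrix()
cv2.imwrite("pics/w5.png",cv2.resize(im[180:300,250:400],None,fx=5,fy=5,interpolation=cv2.INTER_CUBIC))
print(s["tool_pos"],R.round(4),s["contact_force"],s["qpos"])
W=cam("wrist",(s["tool_pos"],s["eef_rot"]))
print(proj(W,[*s["tool_pos"][:2],s["tool_pos"][2]-.076]),proj(W,[.4694,.1004,.056]))
np.savez("w5.npz",p=s["tool_pos"],q=s["eef_rot"])
E
```

```text
[0.46889137 0.09869194 0.17317721] [[ 2.834e-01 -1.900e-03  9.590e-01]
 [-9.590e-01 -1.100e-03  2.834e-01]
 [ 5.000e-04 -1.000e+00 -2.100e-03]] [-0.3804503  -0.00452009 -1.51657583] [ 0.06906579  0.25252403 -0.46671683  2.03556055  0.14593397  0.88697864
 -1.76116906]
[321.32488569 251.29900603] [319.5770412  235.56942481]
```

View pics/w5.png

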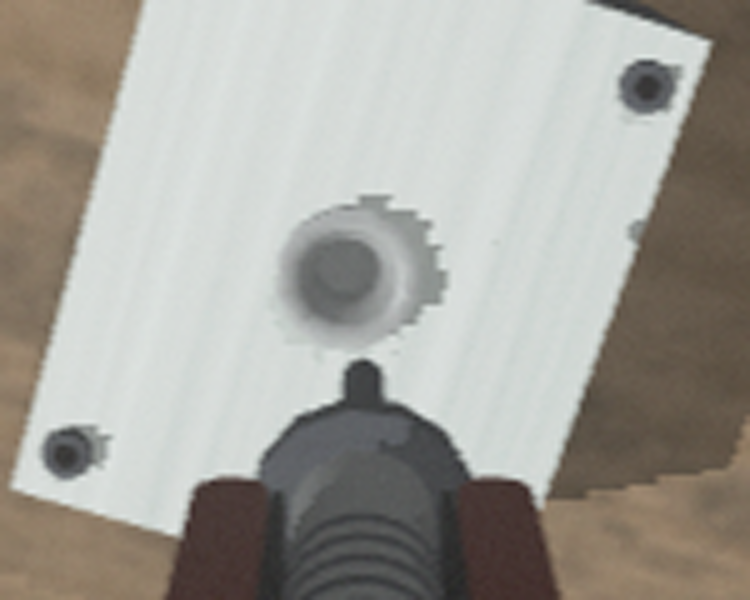

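```bash
python3 - <<'E'
from h import *
d=np.load("w5.npz")
W4=cam("wrist",([.45368,-.16627,.17453],[ 0.56678205,-0.56663555,0.42245961,-0.42333219]))
W5=cam("wrist",(d["p"],d["q"]))
a=plane(W4,322.8,238.6,.06);b=plane(W5,319.0,234.6,.056)
print(a,b)
off=a[:2]-np.array([.45368,-.16627]);print(off)
tgt=b[:2]-off; print("tcp tgt",tgt)
R=Ro.from_quat(np.roll(d["q"],-1)).as_matrix()
print(R.T@np.r_[tgt-d["p"][:2],0])
s=env.sense();print(s["clock"],s["tool_pos"])
E
```

```text
[ 0.45347027 -0.16761614  0.06      ] [0.47006522 0.10109731 0.056     ]
[-0.00020973 -0.00134614]
tcp tgt [0.47027495 0.10244345]
[-3.20572141e-03 -6.75145517e-06  2.38986821e-03]
5.55 [0.46907309 0.09844744 0.17337519]
```

>>> {"name": "apply_moves", "arguments": {
  "commands": [0,0,0,-0.27,0,0.2,0,0,0,0,-0.27,0,0.2,0,0,0,0,-0.27,0,0.2,0,0,0,0,-0.27,1.5,0.2,0,0,0,0,-0.27,3,0.2,0,0,0,0,-0.27,3.5,0.2,0,0,0,0,-0.27,3.5,0.2,0]
}}

```text
clock: 6.25
tool_pos: [0.4701, 0.1032, 0.1385]
eef_rot: [-0.566, 0.567, -0.423, 0.423]
contact_force: [-0.5, 0.5, -1.8]
opening: 0.179
```

```bash
python3 - <<'E'
from h import *
s=env.sense();im=env.camera("wrist")
cv2.imwrite("pics/w6.png",cv2.resize(im[180:300,250:400],None,fx=5,fy=5,interpolation=cv2.INTER_CUBIC))
print(s["tool_pos"],s["contact_force"])
E
```

```text
[0.47007399 0.10318801 0.13853317] [-0.48285856  0.45455475 -1.81688064]
```

View pics/w6.png

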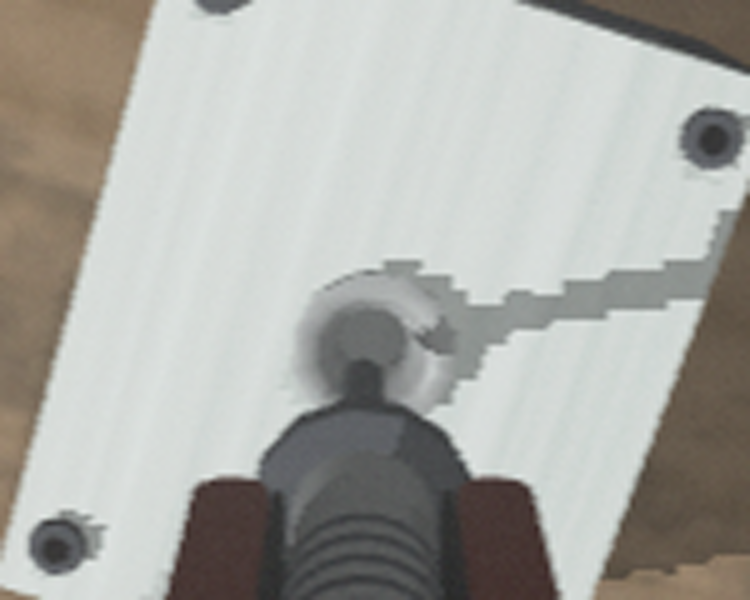

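>>> {"name": "apply_moves", "arguments": {
  "commands": [0,0,0,0.1,0,0,0,0,0,0,0.1,0.4,0,0,0,0,0,0.1,0.8,0,0,0,0,0,0.1,1.2,0,0,0,0,0,0.1,1.6,0,0,0,0,0,0.1,1.8,0,0,0,0,0,0.1,1.8,0,0]
}}

```text
clock: 7.0
tool_pos: [0.4705, 0.1025, 0.1206]
eef_rot: [-0.567, 0.567, -0.423, 0.423]
contact_force: [0.8, -1.0, -1.5]
opening: 0.18
```

```bash
python3 - <<'E'
from h import *
s=env.sense();im=env.camera("wrist")
cv2.imwrite("pics/w7.png",cv2.resize(im[180:300,250:400],None,fx=5,fy=5,interpolation=cv2.INTER_CUBIC))
print(s["tool_pos"],s["contact_force"],s["moment"])
E
```

```text
[0.4705473  0.10249137 0.12059357] [ 0.84409331 -0.95288056 -1.45696283] [-0.00152138 -0.00080764  0.03426946]
```

View pics/w7.png

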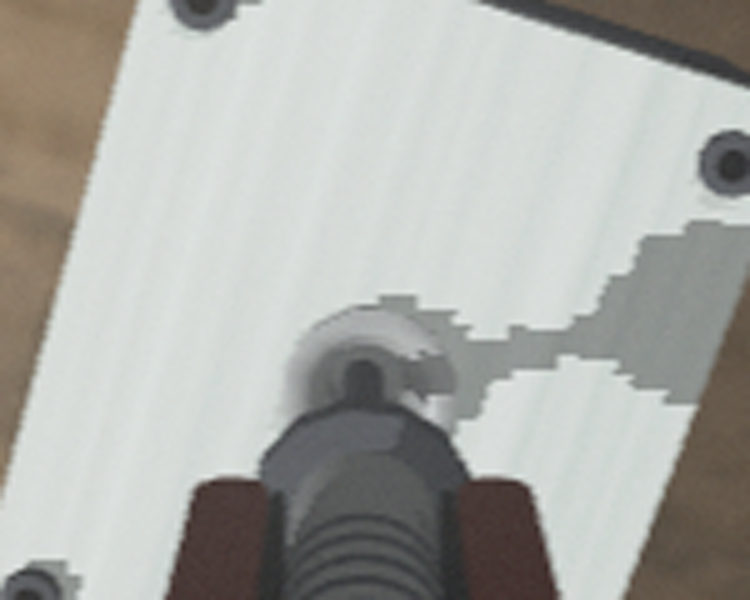

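>>> {"name": "apply_moves", "arguments": {
  "commands": [0,0,0,0,0.2,0,0,0,0,0,0,0.4,0,0,0,0,0,0,0.5,0,0,0,0,0,0,0.5,0,0]
}}

```text
clock: 7.45
tool_pos: [0.4707, 0.1025, 0.1159]
eef_rot: [-0.567, 0.567, -0.423, 0.423]
contact_force: [-0.3, 0.1, -1.6]
opening: 0.183
```

>>> {"name": "apply_moves", "arguments": {
  "commands": [0,0,0,0,0.1,0,0,0,0,0,0,0.2,0,0,0,0,0,0,0.2,0,0]
}}

```text
clock: 7.75
tool_pos: [0.4707, 0.1025, 0.1139]
eef_rot: [-0.567, 0.567, -0.423, 0.423]
contact_force: [-0.4, -0.3, -2.0]
opening: 0.176
```

>>> {"name": "apply_moves", "arguments": {
  "commands": [0,0,0,0,0.1,0,0,0,0,0,0,0.1,0,0]
}}

```text
clock: 7.95
tool_pos: [0.4708, 0.1025, 0.1129]
eef_rot: [-0.567, 0.567, -0.423, 0.423]
contact_force: [-0.1, 0.4, -2.7]
opening: 0.179
```

>>> {"name": "apply_moves", "arguments": {
  "commands": [0,0,0,0,0.1,0,0,0,0,0,0,0.15,0,0,0,0,0,0,0.15,0,0]
}}

```text
clock: 8.25
tool_pos: [0.4708, 0.1025, 0.1114]
eef_rot: [-0.567, 0.567, -0.423, 0.423]
contact_force: [-0.2, 0.6, -2.1]
opening: 0.176
```

>>> {"name": "apply_moves", "arguments": {
  "commands": [0,0,0,0,0.1,0,0,0,0,0,0,0.15,0,0,0,0,0,0,0.15,0,0]
}}

```text
clock: 8.55
tool_pos: [0.4708, 0.1026, 0.1099]
eef_rot: [-0.567, 0.567, -0.423, 0.423]
contact_force: [-0.9, -0.8, -2.3]
opening: 0.179
```

>>> {"name": "apply_moves", "arguments": {
  "commands": [0,0,0,0,0.1,0,0,0,0,0,0,0.15,0,0,0,0,0,0,0.15,0,0]
}}

```text
clock: 8.85
tool_pos: [0.4708, 0.1025, 0.1084]
eef_rot: [-0.567, 0.567, -0.423, 0.423]
contact_force: [-0.6, -0.2, -1.8]
opening: 0.178
```

Tip is now at about 32 mm, still free.

>>> {"name": "apply_moves", "arguments": {
  "commands": [0,0,0,0,0.1,0,0,0,0,0,0,0.15,0,0,0,0,0,0,0.15,0,0]
}}

```text
clock: 9.15
tool_pos: [0.4708, 0.1025, 0.1069]
eef_rot: [-0.567, 0.567, -0.423, 0.423]
contact_force: [-0.1, -0.2, -2.0]
opening: 0.18
```

>>> {"name": "apply_moves", "arguments": {
  "commands": [0,0,0,0,0.1,0,0,0,0,0,0,0.15,0,0,0,0,0,0,0.15,0,0]
}}

```text
clock: 9.45
tool_pos: [0.4708, 0.1025, 0.1054]
eef_rot: [-0.567, 0.567, -0.423, 0.423]
contact_force: [0.5, -0.3, -2.8]
opening: 0.184
```

>>> {"name": "apply_moves", "arguments": {
  "commands": [0,0,0,0,0.1,0,0,0,0,0,0,0.15,0,0,0,0,0,0,0.15,0,0]
}}

```text
clock: 9.75
tool_pos: [0.4708, 0.1025, 0.1039]
eef_rot: [-0.567, 0.567, -0.423, 0.423]
contact_force: [0.2, -0.0, -2.6]
opening: 0.179
```

>>> {"name": "apply_moves", "arguments": {
  "commands": [0,0,0,0,0.1,0,0,0,0,0,0,0.15,0,0,0,0,0,0,0.15,0,0]
}}

```text
clock: 10.05
tool_pos: [0.4708, 0.1025, 0.1024]
eef_rot: [-0.567, 0.567, -0.423, 0.423]
contact_force: [-0.1, -1.2, -2.2]
opening: 0.181
```

>>> {"name": "apply_moves", "arguments": {
  "commands": [0,0,0,0,0.1,0,0,0,0,0,0,0.15,0,0,0,0,0,0,0.15,0,0]
}}

```text
clock: 10.35
tool_pos: [0.4707, 0.1025, 0.1009]
eef_rot: [-0.567, 0.567, -0.423, 0.423]
contact_force: [0.3, -0.4, -1.9]
opening: 0.181
```

>>> {"name": "apply_moves", "arguments": {
  "commands": [0,0,0,0,0.1,0,0,0,0,0,0,0.15,0,0,0,0,0,0,0.15,0,0]
}}

```text
clock: 10.65
tool_pos: [0.4708, 0.1025, 0.0994]
eef_rot: [-0.567, 0.567, -0.423, 0.423]
contact_force: [0.0, 0.9, -1.8]
opening: 0.177
```

>>> {"name": "apply_moves", "arguments": {
  "commands": [0,0,0,0,0.1,0,0,0,0,0,0,0.1,0,0]
}}

```text
clock: 10.85
tool_pos: [0.471, 0.1026, 0.0985]
eef_rot: [0.567, -0.567, 0.423, -0.423]
contact_force: [-0.1, 0.3, -0.3]
opening: 0.183
```

>>> {"name": "apply_moves", "arguments": {
  "commands": [0,0,0,0,0.1,0,0,0,0,0,0,0.1,0,0]
}}

```text
clock: 11.05
tool_pos: [0.4711, 0.1026, 0.0978]
eef_rot: [0.567, -0.567, 0.423, -0.423]
contact_force: [-0.7, 0.6, 3.0]
opening: 0.181
```

>>> {"name": "apply_moves", "arguments": {
  "commands": [0,0,0,0,0.05,0,0,0,0,0,0,0.1,0,0,0,0,0,0,0.1,0,0]
}}

```text
clock: 11.35
tool_pos: [0.4711, 0.1026, 0.0969]
eef_rot: [0.567, -0.567, 0.423, -0.423]
contact_force: [-1.7, -0.4, 5.4]
opening: 0.182
```

>>> {"name": "apply_moves", "arguments": {
  "commands": [0,0,0,0,0.05,0,0,0,0,0,0,0.1,0,0]
}}

```text
clock: 11.55
tool_pos: [0.4712, 0.1026, 0.0961]
eef_rot: [0.567, -0.567, 0.423, -0.423]
contact_force: [-2.5, -0.5, 8.2]
opening: 0.179
```

>>> {"name": "apply_moves", "arguments": {
  "commands": [0,0,0,0,0.05,0,0,0,0,0,0,0.1,0,0]
}}

```text
clock: 11.75
tool_pos: [0.4713, 0.1027, 0.0953]
eef_rot: [0.567, -0.567, 0.423, -0.423]
contact_force: [-1.9, -1.4, 11.2]
opening: 0.179
```

>>> {"name": "apply_moves", "arguments": {
  "commands": [0,0,0,0,0.05,0,0,0,0,0,0,0.1,0,0]
}}

```text
clock: 11.95
tool_pos: [0.4713, 0.1027, 0.0944]
eef_rot: [0.567, -0.567, 0.423, -0.423]
contact_force: [-3.0, -0.2, 11.6]
opening: 0.181
```

>>> {"name": "apply_moves", "arguments": {
  "commands": [0,0,0,0,0.05,0,0,0,0,0,0,0.1,0,0]
}}

```text
clock: 12.15
tool_pos: [0.4715, 0.1027, 0.0935]
eef_rot: [0.567, -0.566, 0.422, -0.423]
contact_force: [-3.2, -1.2, 11.4]
opening: 0.18
```

>>> {"name": "apply_moves", "arguments": {
  "commands": [0,0,0,0,0.05,0,0,0,0,0,0,0.1,0,0]
}}

```text
clock: 12.35
tool_pos: [0.4714, 0.1027, 0.0925]
eef_rot: [0.567, -0.567, 0.423, -0.423]
contact_force: [-3.1, -1.4, 11.1]
opening: 0.175
```

>>> {"name": "apply_moves", "arguments": {
  "commands": [0,0,0,0,0.05,0,0,0,0,0,0,0.1,0,0]
}}

```text
clock: 12.55
tool_pos: [0.4713, 0.1026, 0.0913]
eef_rot: [0.567, -0.567, 0.423, -0.423]
contact_force: [-3.1, -0.7, 10.5]
opening: 0.18
```

>>> {"name": "apply_moves", "arguments": {
  "commands": [0,0,0,0,0.05,0,0,0,0,0,0,0.05,0,0]
}}

```text
clock: 12.75
tool_pos: [0.4712, 0.1026, 0.0906]
eef_rot: [0.567, -0.567, 0.423, -0.423]
contact_force: [-1.8, -0.3, 8.0]
opening: 0.184
```

>>> {"name": "apply_moves", "arguments": {
  "commands": [0,0,0,0,0.05,0,0,0,0,0,0,0.05,0,0]
}}

```text
clock: 12.95
tool_pos: [0.4711, 0.1026, 0.09]
eef_rot: [0.567, -0.567, 0.423, -0.423]
contact_force: [-1.1, -0.6, 6.7]
opening: 0.181
```

>>> {"name": "apply_moves", "arguments": {
  "commands": [0,0,0,0,-0.5,0,0,0,0,0,0,-1.5,0,0,0,0,0,0,-3,0,0,0,0,0,0,-5,0,0,0,0,0,0,-7,0,0,0,0,0,0,-8.5,0,0,0,0,0,0,-8.5,0,0,0,0,0,0,-8.5,0,0]
}}

```text
clock: 13.75
tool_pos: [0.4705, 0.1023, 0.1741]
eef_rot: [-0.567, 0.567, -0.423, 0.423]
contact_force: [-0.4, -0.1, -2.3]
opening: 0.181
```

```bash
python3 - <<'E'
from h import *
s=env.sense();im=env.camera("wrist")
R=Ro.from_quat(np.roll(s["eef_rot"],-1)).as_matrix()
cv2.imwrite("pics/w8.png",cv2.resize(im[180:300,250:400],None,fx=5,fy=5,interpolation=cv2.INTER_CUBIC))
print(s["tool_pos"],R.round(4),s["contact_force"],s["opening"])
d=np.r_[.4537,-.1665,0]-np.r_[s["tool_pos"][:2],0];print(R.T@d)
E
```

```text
[0.4705239  0.10227097 0.17405617] [[ 2.847e-01 -3.000e-04  9.586e-01]
 [-9.586e-01 -3.000e-04  2.847e-01]
 [ 2.000e-04 -1.000e+00 -3.000e-04]] [-0.36700929 -0.11641177 -2.32143768] 0.18082716939657198
[ 2.52861637e-01  8.15968225e-05 -9.26383434e-02]
```

View pics/w8.png

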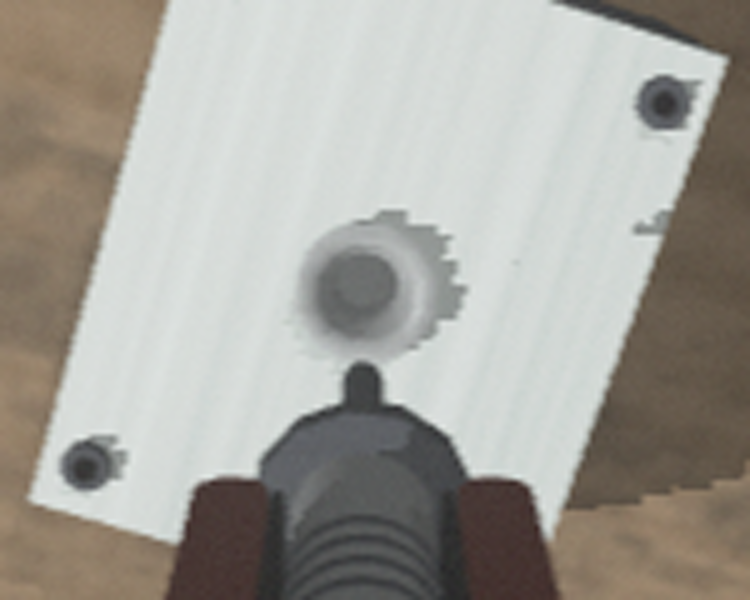

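>>> {"name": "apply_moves", "arguments": {
  "commands": [0,0,0,3,0,-1.1,0,0,0,0,6.5,0,-2.4,0,0,0,0,10.5,0,-3.8,0,0,0,0,14.5,0,-5.3,0,0,0,0,18.5,0,-6.7,0,0,0,0,22,0,-8,0,0,0,0,24.5,0,-9,0,0,0,0,25.3,0,-9.3,0,0,0,0,25.3,0,-9.3,0,0,0,0,25.3,0,-9.3,0]
}}

```text
clock: 14.8
tool_pos: [0.4537, -0.1648, 0.1739]
eef_rot: [0.567, -0.567, 0.423, -0.422]
contact_force: [0.2, 0.5, -2.2]
opening: 0.177
```

>>> {"name": "apply_moves", "arguments": {
  "commands": [0,0,0,0,0,0,0,0,0,0,0,0,0,0]
}}

```text
clock: 15.0
tool_pos: [0.454, -0.1651, 0.1745]
eef_rot: [0.567, -0.567, 0.422, -0.422]
contact_force: [0.6, -0.0, -2.5]
opening: 0.177
```

```bash
python3 - <<'E'
from h import *
s=env.sense();im=env.camera("wrist")
R=Ro.from_quat(np.roll(s["eef_rot"],-1)).as_matrix()
cv2.imwrite("pics/w9.png",cv2.resize(im[180:300,250:400],None,fx=5,fy=5,interpolation=cv2.INTER_CUBIC))
print(s["tool_pos"],s["contact_force"],s["opening"])
d=np.r_[.4537,-.1665,0]-np.r_[s["tool_pos"][:2],0];print(R.T@d)
E
```

```text
[ 0.45400377 -0.16506266  0.17448582] [ 6.43058716e-01 -1.43189785e-03 -2.46770482e+00] 0.17666055428395433
[ 1.28964396e-03 -4.68622635e-07 -7.03588593e-04]
```

View pics/w9.png

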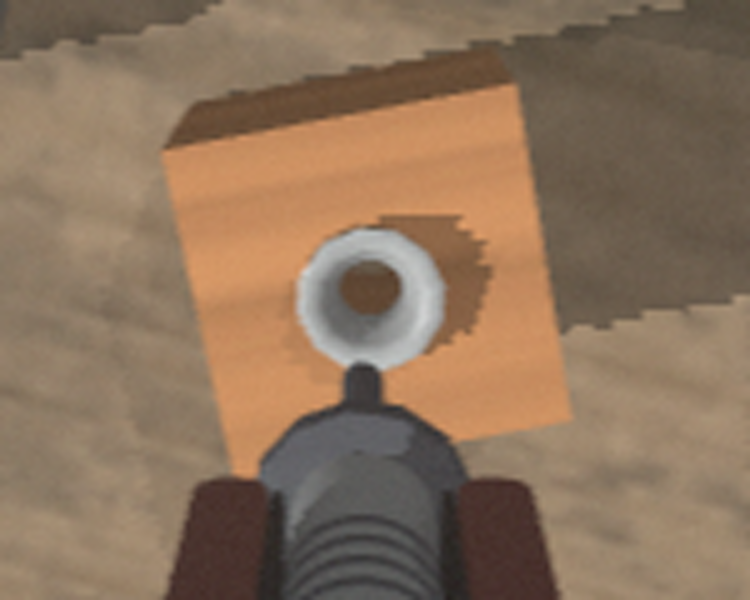

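>>> {"name": "apply_moves", "arguments": {
  "commands": [0,0,0,0.1,0,-0.06,0,0,0,0,0.1,1.5,-0.06,0,0,0,0,0.1,3,-0.06,0,0,0,0,0.1,4.5,-0.06,0,0,0,0,0.1,6,-0.06,0,0,0,0,0.1,7,-0.06,0,0,0,0,0.1,8,-0.06,0,0,0,0,0.1,8.5,-0.06,0,0,0,0,0.1,8.5,-0.06,0,0,0,0,0.1,8.5,-0.06,0]
}}

```text
clock: 16.05
tool_pos: [0.4537, -0.1677, 0.0898]
eef_rot: [0.567, -0.567, 0.423, -0.423]
contact_force: [-0.5, -0.2, -2.8]
opening: 0.179
```

>>> {"name": "apply_moves", "arguments": {
  "commands": [0,0,0,0,0.2,0,0,0,0,0,0,0.3,0,0,0,0,0,0,0.3,0,0]
}}

```text
clock: 16.35
tool_pos: [0.4535, -0.1676, 0.0866]
eef_rot: [0.567, -0.567, 0.423, -0.423]
contact_force: [-0.2, -0.2, -2.4]
opening: 0.184
```

>>> {"name": "apply_moves", "arguments": {
  "commands": [0,0,0,0,0.1,0,0,0,0,0,0,0.2,0,0,0,0,0,0,0.2,0,0]
}}

```text
clock: 16.65
tool_pos: [0.4534, -0.1676, 0.0844]
eef_rot: [-0.567, 0.567, -0.423, 0.423]
contact_force: [-0.3, 0.9, -2.3]
opening: 0.18
```

>>> {"name": "apply_moves", "arguments": {
  "commands": [0,0,0,-0.1,0,0,0,0,0,0,-0.1,0.05,0,0,0,0,0,-0.1,0.05,0,0]
}}

```text
clock: 16.95
tool_pos: [0.4532, -0.1666, 0.084]
eef_rot: [0.567, -0.567, 0.423, -0.423]
contact_force: [0.2, -0.3, -2.4]
opening: 0.18
```

>>> {"name": "apply_moves", "arguments": {
  "commands": [0,0,0,0,0.05,0,0,0,0,0,0,0.05,0,0]
}}

```text
clock: 17.15
tool_pos: [0.4532, -0.1666, 0.0839]
eef_rot: [-0.567, 0.567, -0.423, 0.423]
contact_force: [-1.0, 0.1, 3.9]
opening: 0.179
```

>>> {"name": "apply_moves", "arguments": {
  "commands": [0,0,0,0,0,0,2,0,0,0,0,0,0,4,0,0,0,0,0,0,8.7,0,0,0,0,0,0,8.7,0,0,0,0,0,0,8.7,0,0,0,0,0,0,8.7,0,0,0,0,0,0,8.7,0,0,0,0,0,0,8.7]
}}

```text
clock: 17.95
tool_pos: [0.4532, -0.1666, 0.0835]
eef_rot: [0.567, -0.567, 0.423, -0.423]
contact_force: [0.0, -0.1, -0.6]
opening: 0.825
```

```bash
python3 - <<'E'
from h import *
s=env.sense();im=env.camera("wrist");cv2.imwrite("pics/w10.png",im[150:])
print(s["tool_pos"],s["contact_force"],s["opening"])
E
```

```text
[ 0.45317219 -0.16664294  0.08351309] [ 0.02831253 -0.09017762 -0.63953953] 0.825096058492465
```

View pics/w10.png

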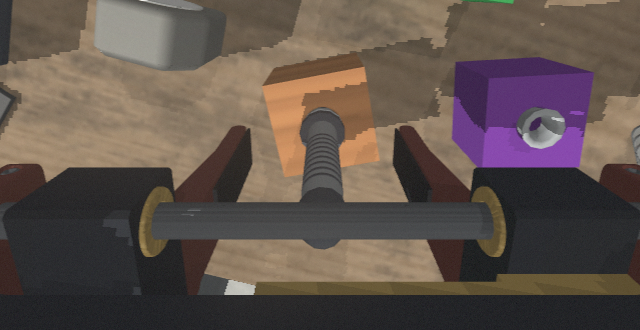

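Punch stands free between the open fingers; I go straight up.

>>> {"name": "apply_moves", "arguments": {
  "commands": [0,0,0,0,-1,0,8.7,0,0,0,0,-4,0,8.7,0,0,0,0,-8,0,8.7,0,0,0,0,-12,0,8.7,0,0,0,0,-16.6,0,8.7,0,0,0,0,-16.6,0,8.7,0,0,0,0,-16.6,0,8.7]
}}

```text
clock: 18.7
tool_pos: [0.4537, -0.1668, 0.2511]
eef_rot: [0.567, -0.566, 0.422, -0.424]
contact_force: [-0.3, 0.0, -0.9]
opening: 0.992
```

```bash
python3 - <<'E'
from h import *
s=env.sense();im=env.camera("wrist");sc=env.camera("scene")
a=cv2.resize(im[160:260,260:380],None,fx=3,fy=3);b=cv2.resize(sc[200:340,260:400],None,fx=3,fy=3)[:420]
a=cv2.copyMakeBorder(a,0,420-300,0,0,cv2.BORDER_CONSTANT)
cv2.imwrite("pics/f.png",cv2.hconcat([a,b]));cv2.imwrite("pics/f2.png",cv2.absdiff(sc,cv2.imread("pics/scene0.png")))
np.savez("f.npz",p=s["tool_pos"],q=s["eef_rot"]);print(s["clock"],s["tool_pos"],s["contact_force"])
W=cam("wrist",(s["tool_pos"],s["eef_rot"]))
print(proj(W,[.4541,-.167,.15]),proj(W,[.4541,-.167,.065]))
E
```

```text
18.7 [ 0.45370233 -0.16679324  0.25105546] [-0.34463061  0.00580163 -0.91922109]
[321.55610279 242.08055611] [321.44943951 220.06958722]
```

View pics/f.png

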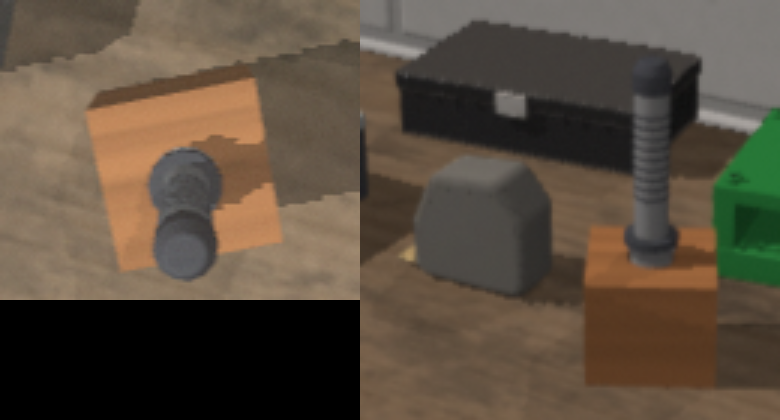

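View pics/f2.png

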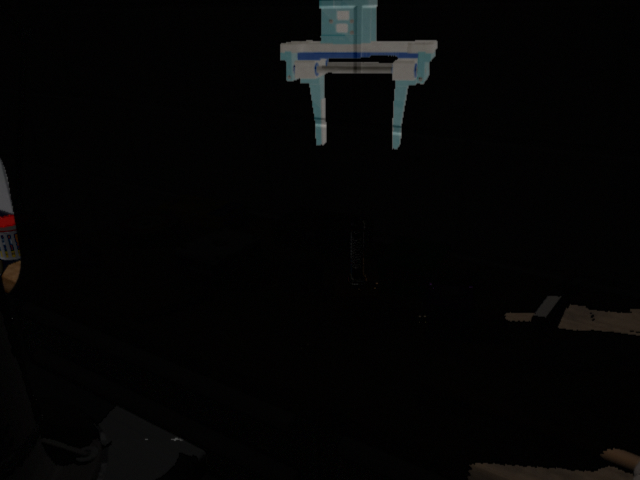

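The picture difference shows the punch back to within a pixel of where it started, upright. The tape measure, at about (301,275), has not moved, and the gripper is clear. I'm handing in now.

```bash
python3 -c "
from station import env
print(env.sign_off())"
```

```text
the job is handed in; nothing more can be done
None
```

The punch was taken from the orange stand, pressed through the steel template's bush until its spring snapped, and put back. I handed the job in at about 18.7 s of the 59 s allowed.

- **Pressing:** The nose met the blank with the tip about 22 to 23 mm above the bench. The force at the end of each move rose to about 13.6 N net of the punch's weight. It stayed near there, then fell to about 8.7 N, roughly 8 mm past first contact. That is beyond the 6.5 mm snap point and short of the hard stop. No reading came near 25 N, but I only read the force at the end of each short move, so the true peak in between is not known.
- **Side force:** It reached about 3 N while pressing, probably light rubbing in the bush. I did not correct for it.
- **Return:** The nose was out again after lifting, and the punch had not slipped in the grip. I lowered it until the collar met the stand's rim with about 6 N, then let go and went straight up.
- **Last checks:** In the scene picture the punch stands upright within about a pixel of its starting position. The tape measure and both templates show no change, and the gripper is clear of everything. No check failed.
- **Disagreement between cameras:** The scene camera placed points 6 to 9 mm away from the other two. I used the top and wrist cameras, which agreed with each other to about 2 mm.

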